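# Clamp a filter box in the mounting cradle of a field radio table

## Robot

A 6-joint arm with a two-finger parallel gripper is mounted at the origin on the work surface. World frame = base frame: x ahead of the robot, y to its left, z up, the work surface at z = 0. Lengths are in m, angles in degrees, forces in N, time in s.
With the tool pointing down it reaches from about 0.3 to 0.75 m from the base axis. Payload 8.5 kg.
Tool frame: the origin (TCP) lies on the centre line of the jaws, within the pads' length; the fingertips stand 14 mm ahead of it and the grasp point (between the pads) lies 5 mm behind it; z points along the fingers, x is the direction in which the jaws open and shut, and the axes are right-handed (so a half turn about z gives the same grasp; the last joint's range is limited). The gripper opens to 85 mm and grips with 20 to 120 N. Pads are 22 mm wide; open, the fingers measure 114 mm over their backs; the gripper's body (76 mm by 85 mm) begins 54 mm behind the grasp point. The pads swing forward as they close: fully open they stand 13 mm farther back than shut.
Start: joints at [-84.758, 21.807, 74.336, -0, 83.858, -12.336], TCP at [0.166, -0.524, 0.245] pointing down, gripper open.
Joint ranges: [-178.18, 178.18], [-50.72, 133.34], [12.68, 142.11], [-81.47, 261.47], [9.98, 163.14], [-165.26, 165.26]. Speed limits (degrees/s): [136.94, 136.94, 180, 180, 180, 180].

## Interface

Orientations are given as a 3x3 rotation matrix whose columns are the frame's x, y, z axes.
In Python, from rig import * gives the robot as it stands.
- The arm moves only by the shell command python3 -m crank 'ROWS' [FORCE]. ROWS is JSON, one flat list of numbers, 7 for each row, row after row: the turn, a rotation vector about the world's x, y, z in rad, then the shift along the world's x, y, z in m, then the opening in per cent of the stroke, from 0 (shut) to 100 (fully open). A call has 1 to 20 rows; each row shifts and turns the commanded pose from where the row before left it; what a row does not reach is not made up. A row lasts 1/10 s, in which the tool goes at most 50 mm and 8.59 degrees, less where a joint would pass 70% of its speed; a pose out of reach is approached as far as the arm can. A call is refused whole if a number of a shift passes 0.05 or a number of a turn 0.15, either way. A call with a gripper value outside its range is refused whole. The fingers move at their own pace and stop on an object; FORCE is the grip in N (left out, the last holds). Time passes only in rows, so rows that do not move let the fingers close. It gives the time, the measured TCP pose, the force and the opening at its end, in the units of the state.
- observe(): the state, without advancing time (a new reading comes with each control period).
- get_image(name): name is "scene" or "side" or "wrist"; returns a dict with "frame" (400x640x3 uint8, red, green, blue), "fov_y" (degrees; the focal length in pixels is half the picture's height over the tangent of half this angle, whatever the lens; pixels are square), "cx", "cy" (the principal point, pixels), "k1" (the pictures are not rectified: a ray, as slopes to the right and down, at radius r is drawn at 1 + k1 r^2 times it, then the intrinsics apply), "world_to_cam" (4x4, takes a point from world to camera coordinates). Camera axes: x right, y up, looking along -z (the intrinsics and any distortion apply to the point x, -y, -z); pixel columns grow to the right and rows downward; lengths in m; the calibration is good to about 2 mm. A picture is of the moment at which its call begins. There is no depth.
- close_job(): hands the job in, once; it reports no verdict.
The state is a dict: "time_s": time; "q": joint angles; "qvel": joint speeds; "joint_efforts": joint torques, N m; "position": TCP position; "tool_rot": TCP orientation; "ft_force": force on the tool from outside, world axes, zero at the start; "wrist_torque": the same for the moment, N m; "grip_width": finger opening in m.
Only numpy, scipy, OpenCV 4.12 (cv2) and the standard library are available. Lean on these libraries where they do the work, as an engineer would, in place of code of your own. Each camera call takes 0.05 s, during which the arm holds its last target. There are 200 camera calls.

## Task

Mount the cast-metal filter box in the clamping cradle, whose sliding jaw is locked too close to the fixed end plate: free the jaw with its bar knob, open it, and stand the box upright on the bed, lengthwise and centred. Then close the jaw so that the box is held snugly against the end plate, and turn the knob clockwise until the jaw is locked tight. Leave the other things on the table where they are.

Things in the scene. Friction and masses are not known exactly. Their poses are not given: they have to be found in the camera images.
- cradle: grey clamping cradle fixed to the table; its place and yaw vary. Flat bed 100 mm (its x) by 300 mm (its y), top 20 mm above the table. Origin: centre of the bed's underside, on the table. At its -y end stands the fixed end plate, 40 mm high above the bed and as wide as it, its inner face at y = -130 mm. The sliding jaw moves along its y
- fence_face (a point): point on the bed's top, mid-width, at the foot of the end plate's inner face; axes as the cradle's (y points from the end plate to the jaw)
- carriage (a joint): position of the sliding jaw, an aluminium block 90 mm wide, 80 mm long and 40 mm high that rides on the bed: the value is the free opening in m between the end plate's inner face and the jaw's face. Runs 0 to 0.19; starts between 0.03 and 0.08. Freed it slides with about 2 N; locked tight it holds 30 N or more
- clamp_knob (a joint): angle in rad of the knob on top of the jaw, growing clockwise seen from above, stops at 0 and 1.6. At 0 the bar lies across the bed (along the cradle's x); at 1.57 along the bed. Below 0.45 the jaw is free; it is clamped harder and harder above that, and locked tight from 1.15 on. Starts between 1.25 and 1.5. Turning it takes about 0.25 N m and it stays where it is left
- knob_grip (a point): centre of the knob's black bar, on the turning axis: bar 66 mm long, 14 mm thick, 30 mm high, its centre 100 mm above the table, 40 mm above the jaw block's top and 48 mm behind the jaw's face. The point's x runs along the bar
- box_center (a point): centre of the loose filter box: a light metal block 110 mm long (its x), 56 mm wide (its y) and 50 mm high, about 0.45 kg, with two round brass sockets 8 mm high on its lid. Starts upright on the table at any of four places, at any yaw up to 86 degrees either way
- power_strip: bystander: black power distribution strip 150 x 60 x 42 mm with a row of red and orange sockets, loose; origin at the centre of its underside, long side along its x
- bottle: bystander: clear water bottle, 64 mm across and 200 mm tall, loose and upright; origin at the centre of its underside
- coupler: bystander: dark steel coupler box 100 (its x) x 75 x 60 mm, loose; origin at the centre of its underside
There are look-alikes about, which are no part of the job. What is shaped like the part that bears box_center but blue or green is not meant.

How it is judged:
By the outcome, as a careful person would: the job done as asked, in the order asked, and still so for the second after the job is handed in, with the robot touching nothing.
It also fails if it takes over 64 s, if anything falls off the work surface, if the arm or the gripper's body presses on something with over 40 N, if the wrist force passes 120 N, or if a joint passes its speed limit or range.

## Working session

There is one attempt and no reset: what is moved stays moved. The work goes in short steps, Python scripts to look and compute and a shell command to move; the robot and the scene stay as the last step left them, time stands still between calls to the robot, and variables do not carry over. Pictures are saved under pics/ and viewed, about 8 in all and at most 12, crops included, and the job is handed in when it is done.

```bash
mkdir -p pics; ls; cat > h.py <<'E'
from rig import *
import numpy as np, cv2
def grab(n,name=None):
    im=get_image(n)
    if name: cv2.imwrite('pics/'+name,im['frame'][:,:,::-1])
    return im
def ray(im,u,v):
    f=200/np.tan(np.radians(im['fov_y'])/2)
    K=np.array([[f,0,im['cx']],[0,f,im['cy']],[0,0,1]])
    p=cv2.undistortPoints(np.array([[[u,v]]],float),K,np.array([im['k1'],0,0,0,0.]))[0,0] if 0 else None
    d=np.array([(u-im['cx'])/f,(v-im['cy'])/f]);s=d.copy()
    for _ in range(30): s=d/(1+im['k1']*(s@s))
    W=np.array(im['world_to_cam']);R=W[:3,:3];c=-R.T@W[:3,3]
    return c,R.T@np.array([s[0],-s[1],-1])
def onz(im,u,v,z):
    c,d=ray(im,u,v);return c+d*(z-c[2])/d[2]
def proj(im,P):
    f=200/np.tan(np.radians(im['fov_y'])/2);W=np.array(im['world_to_cam'])
    q=W[:3,:3]@np.array(P)+W[:3,3];s=np.array([q[0],-q[1]])/-q[2]
    s=s*(1+im['k1']*(s@s));return f*s+[im['cx'],im['cy']]
E
sed -i '/undistortPoints/d;/K=np/d' h.py
python3 - <<'E'
from h import *
a=grab('scene','scene1.png');b=grab('side','side1.png')
for i in(a,b):
    W=np.array(i['world_to_cam']);print(i['fov_y'],i['cx'],i['cy'],i['k1'],-W[:3,:3].T@W[:3,3])
o=observe();print(o['position'],o['tool_rot'],o['grip_width'],o['time_s'],o['ft_force'])
E
```

```text
pics
42.2402183311 310.50569916398985 200.66565328309244 -0.09044668584001425 [ 1.28592303 -0.02045133  0.94964677]
52.11755136078724 318.72872393550574 201.48834591922792 -0.025660939734175152 [0.43282029 0.49979767 0.68654103]
[ 0.16609696 -0.52407278  0.2447689 ] [[ 3.02023117e-01 -9.53300596e-01 -1.03084586e-04]
 [-9.53299744e-01 -3.02022988e-01  1.30860947e-03]
 [-1.27863210e-03 -2.96959801e-04 -9.99999138e-01]] 0.08575757237446588 0.1 [0.42644528 0.42808821 0.2914695 ]
```

View pics/scene1.png

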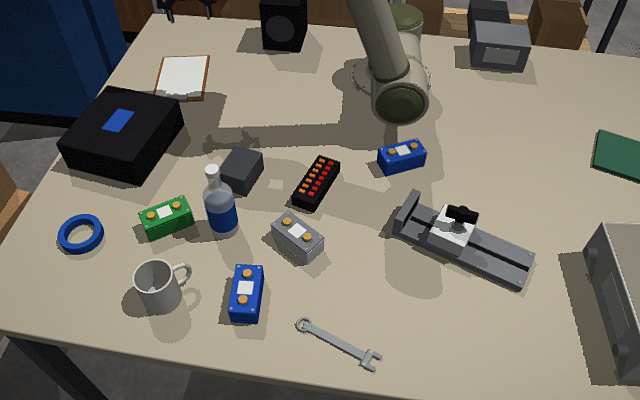

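View pics/side1.png

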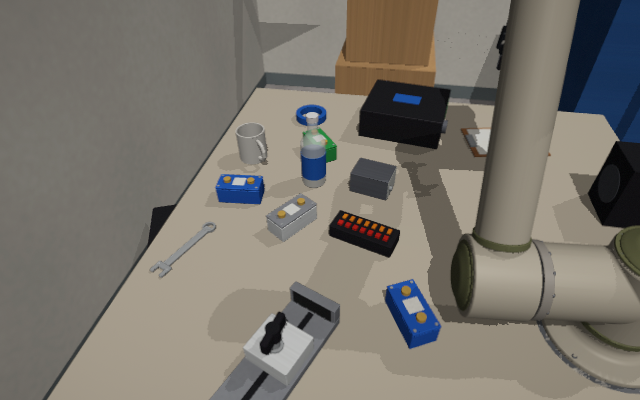

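The scene view shows the silver box at about (298,237) and the cradle from (395,220) to (534,265), with its end plate on the left and the knob at (462,214). In the side view the box is at (292,215) and the knob at (273,333).

```bash
python3 - <<'E'
import cv2,numpy as np
a=cv2.imread('pics/scene1.png');b=cv2.imread('pics/side1.png')
c1=cv2.resize(a[180:300,385:545],None,fx=5,fy=5,interpolation=2)[:,:800]
cv2.imwrite('pics/c1.png',c1[:600])
t=cv2.resize(a[200:270,260:335],None,fx=5,fy=5,interpolation=2)
s=cv2.resize(b[185:245,255:330],None,fx=5,fy=5,interpolation=2)
o=np.zeros((350,760,3),np.uint8);o[:350,:375]=t;o[:300,385:760]=s
cv2.imwrite('pics/c2.png',o)
E
```

```text
(no output)
```

View pics/c1.png

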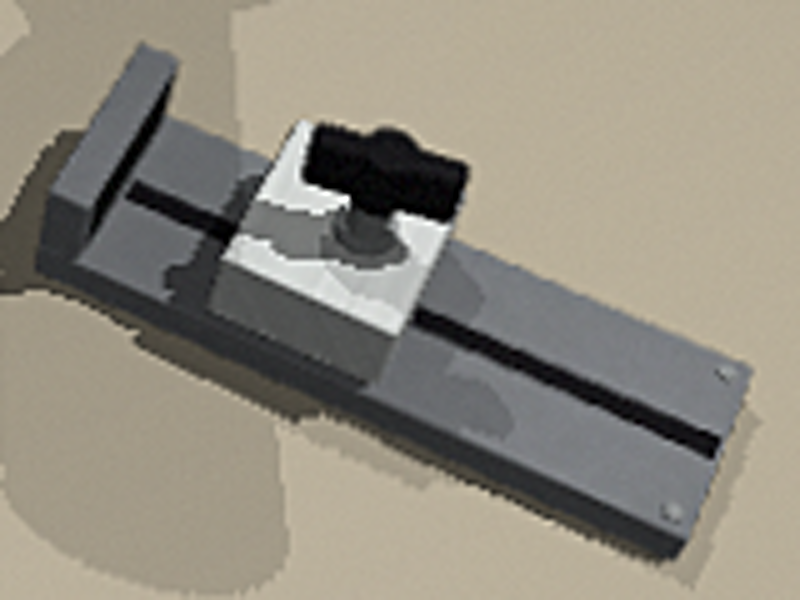

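View pics/c2.png

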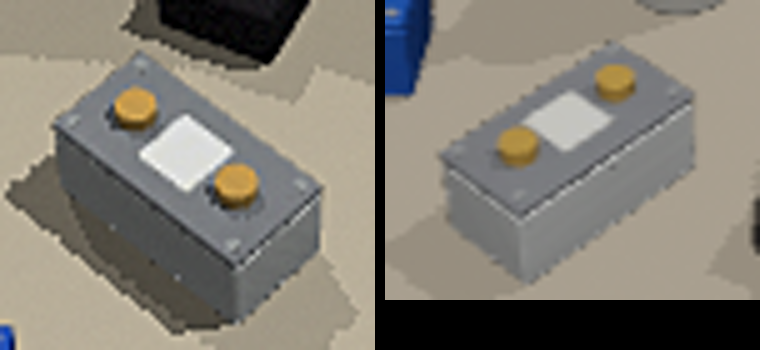

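The crops show the cradle's corners and the jaw's top clearly, with the knob bar nearly along the bed. Both views show the box lid's four corners.

```bash
cat > m1.py <<'E'
from h import *
a=grab('scene');b=grab('side')
P=lambda x,y,z:onz(a,385+x/5,180+y/5,z)
def lst(n,pts):
    for p in pts: print(n,p,np.round(P(*p)[:2],4))
lst('bedend',[(750,368,.02),(685,540,.02)])
lst('plate top',[(143,43,.06),(178,60,.06),(50,190,.06),(92,205,.06)])
lst('foot',[(80,262,.02)])
lst('jaw',[(303,122,.06),(222,260,.06),(450,223,.06),(398,333,.06)])
lst('knob',[(318,125,.115),(470,163,.115)])
for im,pts,f in((a,[(138,52),(322,188),(235,265),(55,125)],lambda x,y:(260+x/5,200+y/5)),(b,[(615,42),(695,95),(522,215),(440,155)],lambda x,y:(255+(x-385)/5,185+y/5))):
    q=np.array([onz(im,*f(*p),.05)[:2] for p in pts],np.float32)
    print('box',np.round(q,4).tolist(),cv2.minAreaRect(q))
E
python3 m1.py
```

```text
bedend (750, 368, 0.02) [0.601 0.351]
bedend (685, 540, 0.02) [0.6927 0.3148]
plate top (143, 43, 0.06) [0.49   0.0764]
plate top (178, 60, 0.06) [0.4978 0.0925]
plate top (50, 190, 0.06) [0.5812 0.0395]
plate top (92, 205, 0.06) [0.5866 0.058 ]
foot (80, 262, 0.02) [0.588  0.0578]
jaw (303, 122, 0.06) [0.5257 0.1488]
jaw (222, 260, 0.06) [0.6077 0.1144]
jaw (450, 223, 0.06) [0.5728 0.2121]
jaw (398, 333, 0.06) [0.6345 0.1883]
knob (318, 125, 0.115) [0.5734 0.1446]
knob (470, 163, 0.115) [0.5841 0.2071]
box [[0.5885999798774719, -0.19689999520778656], [0.6492999792098999, -0.10530000180006027], [0.6937999725341797, -0.13529999554157257], [0.6340000033378601, -0.2249000072479248]] ((0.6413361430168152, -0.1659218668937683), (0.10985211282968521, 0.053735196590423584), 56.48455810546875)
box [[0.6294999718666077, -0.22269999980926514], [0.5842000246047974, -0.19210000336170197], [0.6435999870300293, -0.10189999639987946], [0.6899999976158142, -0.13230000436306]] ((0.6366961002349854, -0.16208641231060028), (0.1088121309876442, 0.05554188787937164), 56.22618865966797)
```

```bash
python3 -m crank '[0,0,0.055,0.021,0.035,0,100, 0,0,0.055,0.021,0.035,0,100, 0,0,0.055,0.021,0.035,0,100, 0,0,0.055,0.021,0.035,0,100, 0,0,0.055,0.021,0.035,0,100, 0,0,0.055,0.021,0.035,0,100, 0,0,0.055,0.021,0.035,0,100, 0,0,0.055,0.021,0.035,0,100, 0,0,0.055,0.021,0.035,0,100, 0,0,0.055,0.021,0.035,0,100, 0,0,0.055,0.021,0.035,0,100, 0,0,0.055,0.021,0.035,0,100, 0,0,0.055,0.021,0.035,0,100, 0,0,0.055,0.021,0.035,0,100, 0,0,0.055,0.021,0.035,0,100, 0,0,0.055,0.021,0.035,0,100, 0,0,0.055,0.021,0.035,0,100, 0,0,0.055,0.021,0.035,0,100, 0,0,0.055,0.021,0.035,0,100, 0,0,0.055,0.021,0.035,0,100]' 40
python3 - <<'E'
from h import *
im=grab('wrist','w1.png');o=observe()
print(o['position'],np.degrees(np.arctan2(o['tool_rot'][1][0],o['tool_rot'][0][0])))
W=np.array(im['world_to_cam']);print(im['fov_y'],im['k1'],-W[:3,:3].T@W[:3,3])
E
```

```text
time_s: 2.2
position: [0.5866, 0.1774, 0.2451]
tool_rot: [[0.987, -0.161, -0.0], [-0.161, -0.987, -0.0], [-0.0, 0.0, -1.0]]
ft_force: [0.6, -1.2, -0.1]
grip_width: 0.0855
[0.58830843 0.18166713 0.24433995] -8.916681642161093
65.44638336697477 0.003945259855758168 [0.60070604 0.25760286 0.37479429]
```

View pics/w1.png

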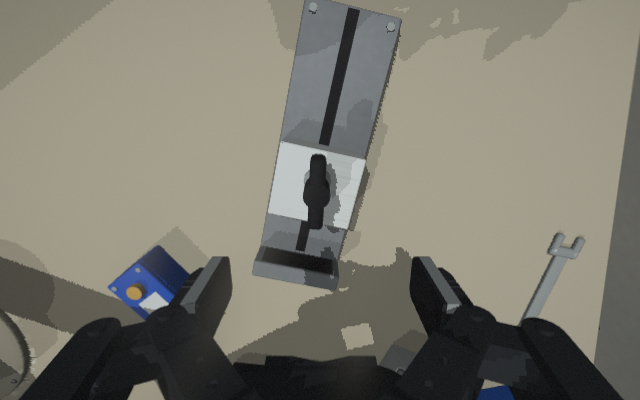

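The wrist view shows the knob bar from (318,154) to (316,229), the jaw block at (280,141), (366,159), (352,229) and (268,212), and the far bed corners at (305,0) and (401,18).

```bash
python3 - <<'E'
from h import *
im=grab('wrist')
fr=im['frame'].astype(int)
o=observe();print(o['position'])
for n,pts,z in(('bedend',[(304,0),(401,18)],.02),('jaw',[(268,212),(352,229),(280,141),(366,159)],.06),('plate',[(258,262),(340,277)],.06),('knob',[(318,154),(316,229)],.115)):
    q=np.array([onz(im,*p,z)[:2] for p in pts]);print(n,np.round(q,4).tolist(),np.round(q.mean(0),4))
m=(fr.max(2)<45).astype(np.uint8);m[:148]=0;m[235:]=0;m[:,:295]=0;m[:,335:]=0
c=max(cv2.findContours(m,0,2)[0],key=cv2.contourArea)[:,0]
q=np.array([onz(im,*map(float,p),.115)[:2] for p in c],np.float32);print(cv2.minAreaRect(q))
E
```

```text
[0.58715662 0.17927623 0.24410505]
bedend [[0.5998, 0.3539], [0.6935, 0.3234]] [0.6467 0.3386]
jaw [[0.5279, 0.1535], [0.6149, 0.1198], [0.5554, 0.2261], [0.6385, 0.1947]] [0.5842 0.1735]
plate [[0.5042, 0.0958], [0.5937, 0.0621]] [0.549  0.0789]
knob [[0.5928, 0.2168], [0.5804, 0.1497]] [0.5866 0.1832]
((0.5841078162193298, 0.17788530886173248), (0.06999313831329346, 0.022406423464417458), 73.84878540039062)
```

```bash
python3 -m crank '[0,0,-0.005,0,0.001,-0.03,100, 0,0,-0.005,0,0,-0.03,100, 0,0,-0.005,0,0,-0.03,100, 0,0,-0.005,0,0,-0.03,60, 0,0,0,0,0,-0.028,40, 0,0,0,0,0,0,0, 0,0,0,0,0,0,0, 0,0,0,0,0,0,0, 0,0,0,0,0,0,0, 0,0,0,0,0,0,0, 0,0,0,0,0,0,0]' 50
```

```text
time_s: 3.4
position: [0.5832, 0.1772, 0.0986]
tool_rot: [[0.983, -0.183, -0.006], [-0.183, -0.983, 0.0], [-0.006, 0.001, -1.0]]
ft_force: [-14.7, 0.8, 3.3]
grip_width: 0.0134
```

```bash
python3 -m crank '[0,0,0,-0.003,0,0,0, 0,0,0.1,0,0,0,0, 0,0,0.13,0,0,0,0, 0,0,0.13,0,0,0,0, 0,0,0.13,0,0,0,0, 0,0,0.13,0,0,0,0, 0,0,0.13,0,0,0,0, 0,0,0.13,0,0,0,0, 0,0,0.13,0,0,0,0, 0,0,0.13,0,0,0,0, 0,0,0.1,0,0,0,0, 0,0,0,0,0,0,0, 0,0,0,0,0,0,0]'; python3 -c "
from rig import *
o=observe();print(o['position'],o['wrist_torque'],o['ft_force'])"
```

```text
time_s: 4.7
position: [0.5809, 0.1774, 0.0986]
tool_rot: [[0.492, 0.871, -0.004], [0.871, -0.492, 0.001], [-0.001, -0.004, -1.0]]
ft_force: [-12.2, 1.7, 3.0]
grip_width: 0.0131
[0.58093017 0.17738758 0.09855207] [0.3863044  1.86567578 0.11301954] [-12.18964799   1.72062998   3.04226019]
```

```bash
python3 -m crank '[0,0,0,0.0034,0.0088,0,0, 0,0,0,0.0034,0.0088,0,0, 0,0,0,0.0034,0.0088,0,0]'; python3 -m crank '[0,0,0,0.0068,0.0177,0,0, 0,0,0,0.0068,0.0177,0,0, 0,0,0,0.0068,0.0177,0,0, 0,0,0,0.0034,0.0088,0,0, 0,0,0,0,0,0,0, 0,0,0,0,0,0,0]'
```

```text
time_s: 5.0
position: [0.5915, 0.2039, 0.0986]
tool_rot: [[0.492, 0.871, -0.004], [0.871, -0.492, 0.0], [-0.002, -0.003, -1.0]]
ft_force: [-9.8, 2.1, 1.9]
grip_width: 0.0136
time_s: 5.6
position: [0.6164, 0.2663, 0.0986]
tool_rot: [[0.491, 0.871, -0.001], [0.871, -0.491, 0.002], [0.001, -0.001, -1.0]]
ft_force: [-5.2, 4.9, -1.6]
grip_width: 0.0133
```

```bash
python3 -m crank '[0,0,0,0,0,0,100, 0,0,0,0,0,0,100, 0,0,0,0,0,0,100, 0,0,0,0,0,0,100, 0,0,0,0,0,0.035,100, 0,0,0,0,0,0.035,100, 0,0,0,0,0,0.035,100, 0,0,0,0,0,0.035,100]'; python3 -m crank '[0,0,-0.1265,0.0017,-0.033,0,100, 0,0,-0.1265,0.0017,-0.033,0,100, 0,0,-0.1265,0.0017,-0.033,0,100, 0,0,-0.1265,0.0017,-0.033,0,100, 0,0,-0.1265,0.0017,-0.033,0,100, 0,0,-0.1265,0.0017,-0.033,0,100, 0,0,-0.1265,0.0017,-0.033,0,100, 0,0,-0.1265,0.0017,-0.033,0,100, 0,0,-0.1265,0.0017,-0.033,0,100, 0,0,-0.1265,0.0017,-0.033,0,100, 0,0,-0.1265,0.0017,-0.033,0,100, 0,0,-0.1265,0.0017,-0.033,0,100, 0,0,-0.1265,0.0017,-0.033,0,100, 0,0,0,0,0,0,100, 0,0,0,0,0,0,100]'
python3 - <<'E'
from h import *
im=grab('wrist','w2.png');s=grab('scene','scene2.png');
c=cv2.imread('pics/scene2.png')[180:300,385:545]
w=cv2.imread('pics/w2.png')
o=np.zeros((600,800,3),np.uint8);o[:400,:640]=w;o[400:,:267]=cv2.resize(c,(267,200),interpolation=2)
cv2.imwrite('pics/w2c.png',o)
E
```

```text
time_s: 6.4
position: [0.617, 0.2648, 0.2391]
tool_rot: [[0.493, 0.87, 0.0], [0.87, -0.493, 0.0], [0.0, 0.0, -1.0]]
ft_force: [0.1, 0.4, -0.5]
grip_width: 0.0853
time_s: 7.9
position: [0.6391, -0.1645, 0.2373]
tool_rot: [[0.832, -0.555, -0.0], [-0.555, -0.832, 0.0], [-0.0, -0.0, -1.0]]
ft_force: [-0.0, 0.0, -0.3]
grip_width: 0.0852
```

View pics/w2c.png

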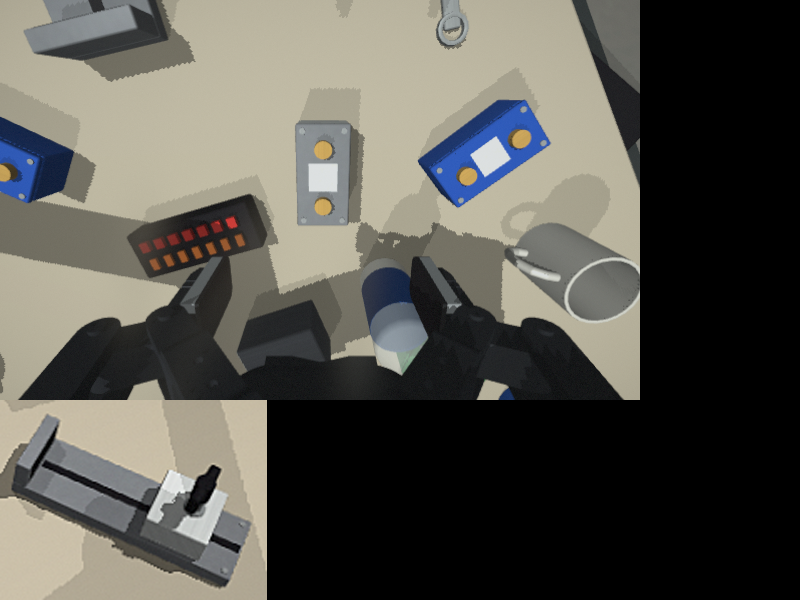

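The box's lid spans (296,122) to (350,224), square to the tool. The power strip's end at (265,235) and the bottle at (385,275) are near, and the jaw stands open with the bar across the bed.

```bash
python3 - <<'E'
from h import *
im=grab('wrist');a=grab('scene');b=grab('side');o=observe();R=np.array(o['tool_rot']);p=np.array(o['position'])
t=lambda q:np.round(R.T@(np.r_[q[:2],0]-np.r_[p[:2],0]),4)[:2]
q=np.array([onz(im,*x,.05)[:2] for x in((296,122),(350,122),(349,224),(298,224))],np.float32);r=cv2.minAreaRect(q);print(r,t(r[0]))
print('strip',[t(onz(im,*x,.042)) for x in((252,195),(267,238))])
print('bottle',[(np.round(q,3),t(q)) for q in(onz(a,222,228,0),onz(b,314,180,0))])
# cradle after opening, scene crop u=385+x*.6 , v=180+(y-400)*.6
P=lambda x,y,z:onz(a,385+x*.6,180+(y-400)*.6,z)
print(p,[P(*x)[:2].round(4) for x in((172,470,.06),(148,520,.06))])
E
```

```text
((0.6435890197753906, -0.1632859706878662), (0.10960245132446289, 0.05623915418982506), 56.46485900878906) [ 0.0038 -0.0021]
strip [array([-0.0746,  0.0218]), array([-0.0608,  0.0736])]
bottle [(array([ 0.624, -0.346,  0.   ]), array([0.0883, 0.1608])), (array([ 0.623, -0.34 ,  0.   ]), array([0.0842, 0.1562]))]
[ 0.63929024 -0.16292199  0.23759781] [array([0.5612, 0.2411]), array([0.6454, 0.2071])]
```

```bash
python3 -m crank '[0,0,0,0.002,0,-0.03,100, 0,0,0,0,0,-0.03,100, 0,0,0,0,0,-0.03,100, 0,0,0,0,0,-0.03,100, 0,0,0,0,0,-0.03,100, 0,0,0,0,0,-0.03,100, 0,0,0,0,0,-0.03,100, 0,0,0,0,0,0,0, 0,0,0,0,0,0,0, 0,0,0,0,0,0,0, 0,0,0,0,0,0,0, 0,0,0,0,0,0,0, 0,0,0,0,0,0,0]' 50;  python3 -m crank '[0,0,0,0,0,0.02,0, 0,0,0,0,0,0.04,0, 0,0,0,0,0,0.04,0, 0,0,0,0,0,0.03,0, 0,0,0,0,0,0,0]'
```

```text
time_s: 9.45
position: [0.6418, -0.164, 0.0288]
tool_rot: [[0.832, -0.555, 0.002], [-0.555, -0.832, -0.001], [0.002, -0.001, -1.0]]
ft_force: [0.3, 1.5, 6.5]
grip_width: 0.0552
time_s: 9.95
position: [0.6424, -0.1646, 0.1615]
tool_rot: [[0.832, -0.555, 0.007], [-0.555, -0.832, -0.003], [0.008, -0.001, -1.0]]
ft_force: [1.2, -0.1, -5.4]
grip_width: 0.0554
```

```bash
python3 -m crank '[0,0,0.0266,-0.0093,0.0374,0,0, 0,0,0.0266,-0.0093,0.0374,0,0, 0,0,0.0266,-0.0093,0.0374,0,0, 0,0,0.0266,-0.0093,0.0374,0,0, 0,0,0.0266,-0.0093,0.0374,0,0, 0,0,0.0266,-0.0093,0.0374,0,0, 0,0,0.0266,-0.0093,0.0374,0,0, 0,0,0.0266,-0.0093,0.0374,0,0, 0,0,0,0,0,-0.03,0, 0,0,0,0,0,-0.03,0, 0,0,0,0,0,0,0, 0,0,0,0,0,0,0]'
python3 - <<'E'
from h import *
im=grab('wrist','w3.png');o=observe();print(o['position'])
cv2.imwrite('pics/w3c.png',cv2.resize(cv2.imread('pics/w3.png'),None,fx=1.25,fy=1.25))
E
```

```text
time_s: 11.15
position: [0.5664, 0.135, 0.0965]
tool_rot: [[0.93, -0.367, -0.003], [-0.367, -0.93, -0.0], [-0.002, 0.001, -1.0]]
ft_force: [1.2, 0.5, -5.3]
grip_width: 0.055
[0.56710924 0.13495502 0.0976439 ]
```

View pics/w3c.png

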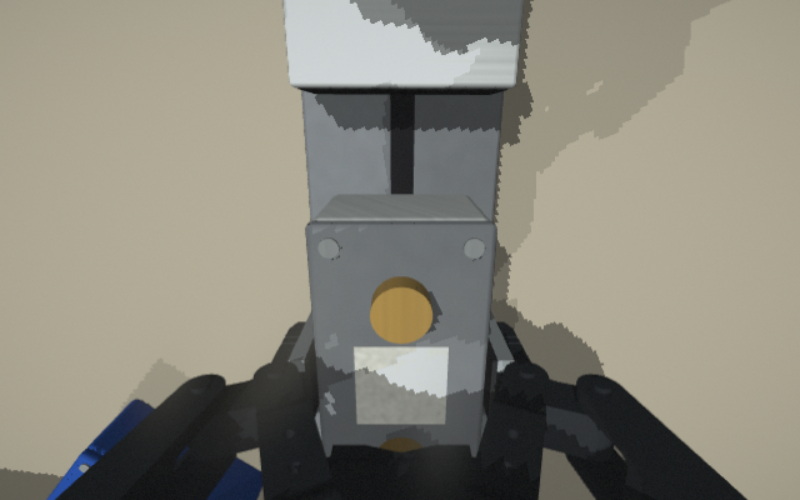

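The box lid spans columns 307–493 and is centred on the bed slot at about column 402, within 1 mm. It is parallel to the bed, with the jaw well clear. Next I lower it.

```bash
python3 -m crank '[0,0,0,0,0,-0.015,0, 0,0,0,0,0,-0.015,0, 0,0,0,0,0,-0.01,0, 0,0,0,0,0,-0.003,0, 0,0,0,0,0,-0.002,0, 0,0,0,0,0,0,0]'
```

```text
time_s: 11.8
position: [0.5671, 0.1352, 0.0528]
tool_rot: [[0.93, -0.367, 0.001], [-0.367, -0.93, 0.0], [0.001, -0.0, -1.0]]
ft_force: [0.6, 0.4, -5.5]
grip_width: 0.0548
```

```bash
python3 -m crank '[0,0,0,0,0,-0.002,0, 0,0,0,0,0,-0.0015,0, 0,0,0,0,0,0,0]'; python3 -m crank '[0,0,0,0,0,-0.001,0, 0,0,0,0,0,0,0]'
```

```text
time_s: 12.1
position: [0.5669, 0.1352, 0.0489]
tool_rot: [[0.93, -0.367, 0.0], [-0.367, -0.93, 0.0], [0.0, -0.0, -1.0]]
ft_force: [0.5, 1.1, -5.5]
grip_width: 0.0551
time_s: 12.3
position: [0.5669, 0.1352, 0.0488]
tool_rot: [[0.93, -0.367, 0.001], [-0.367, -0.93, -0.0], [0.001, -0.0, -1.0]]
ft_force: [-4.2, 0.2, 4.4]
grip_width: 0.0555
```

```bash
python3 -m crank '[0,0,0,0,0,0,100, 0,0,0,0,0,0,100, 0,0,0,0,0,0,100, 0,0,0,0,0,0,100, 0,0,0,0,0,0.032,100, 0,0,0,0,0,0.032,100, 0,0,0,0,0,0.032,100, 0,0,0,0,0,0.032,100, 0,0,0,0,0,0.032,100]'; python3 -m crank '[0,0,0.1303,0.0045,0.0118,0,100, 0,0,0.1303,0.0045,0.0118,0,100, 0,0,0.1303,0.0045,0.0118,0,100, 0,0,0.1303,0.0045,0.0118,0,100, 0,0,0.1303,0.0045,0.0118,0,100, 0,0,0.1303,0.0045,0.0118,0,100, 0,0,0.1303,0.0045,0.0118,0,100, 0,0,0.1303,0.0045,0.0118,0,100, 0,0,0.1303,0.0045,0.0118,0,100, 0,0,0.1303,0.0045,0.0118,0,100, 0,0,0.1303,0.0045,0.0118,0,100, 0,0,0,0,0,0,100]'
python3 - <<'E'
from h import *
a=grab('scene','s3.png');b=grab('wrist','w4.png')
o=np.zeros((600,800,3),np.uint8);o[:300,:480]=cv2.resize(cv2.imread('pics/w4.png'),(480,300),interpolation=3)
o[300:,:400]=cv2.resize(cv2.imread('pics/s3.png')[180:300,385:545],(400,300),interpolation=2)
cv2.imwrite('pics/v3.png',o)
E
```

```text
time_s: 13.2
position: [0.5667, 0.1352, 0.2092]
tool_rot: [[0.93, -0.367, 0.0], [-0.367, -0.93, 0.0], [0.0, -0.0, -1.0]]
ft_force: [1.0, -0.0, -0.5]
grip_width: 0.0855
time_s: 14.4
position: [0.6164, 0.2661, 0.2073]
tool_rot: [[0.489, 0.872, -0.0], [0.872, -0.489, 0.0], [0.0, -0.0, -1.0]]
ft_force: [-0.2, -0.1, 0.2]
grip_width: 0.0855
```

View pics/v3.png

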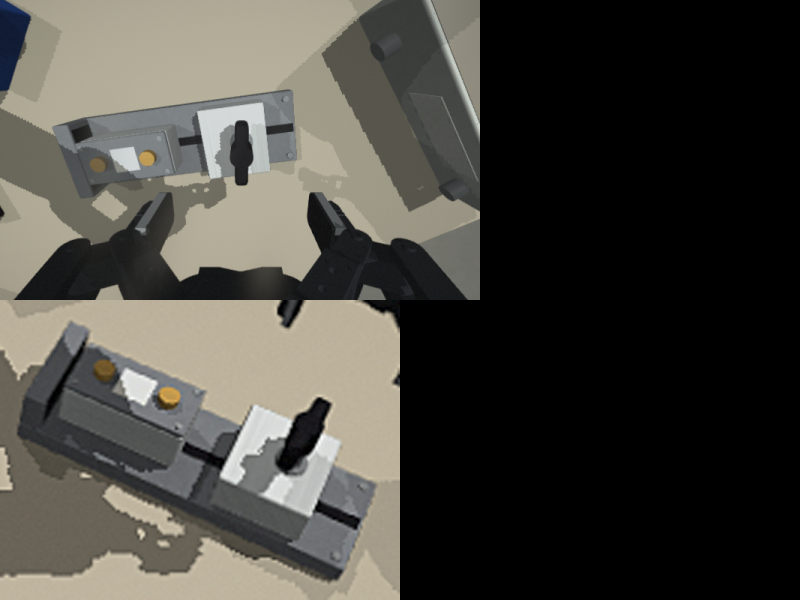

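The box stands on the bed, parallel and close to the end plate: sockets at (105,370) and (169,397) in the lower crop. The jaw is still open with its bar across the bed. I'll regrip the knob and push the jaw closed.

```bash
python3 -m crank '[0,0,0,0,0,-0.03,100, 0,0,0,0,0,-0.03,100, 0,0,0,0,0,-0.03,70, 0,0,0,0,0,-0.019,40, 0,0,0,0,0,0,0, 0,0,0,0,0,0,0, 0,0,0,0,0,0,0, 0,0,0,0,0,0,0, 0,0,0,0,0,0,0]' 60; python3 -m crank '[0,0,0,-0.0037,-0.0093,0,0, 0,0,0,-0.0037,-0.0093,0,0, 0,0,0,-0.0037,-0.0093,0,0, 0,0,0,0,0,0,0]'
```

```text
time_s: 15.4
position: [0.6171, 0.265, 0.1007]
tool_rot: [[0.491, 0.871, 0.003], [0.871, -0.491, 0.0], [0.002, 0.003, -1.0]]
ft_force: [0.2, -0.4, 6.3]
grip_width: 0.0132
time_s: 15.8
position: [0.6056, 0.2362, 0.1007]
tool_rot: [[0.492, 0.871, 0.003], [0.871, -0.492, 0.0], [0.001, 0.002, -1.0]]
ft_force: [-0.7, -1.5, 6.3]
grip_width: 0.0125
```

```bash
python3 -m crank '[0,0,0,-0.0015,-0.0037,0,0, 0,0,0,-0.0011,-0.0028,0,0, 0,0,0,0,0,0,0]'; for i in 1 2 3; do python3 -m crank '[0,0,0,-0.0007,-0.0019,0,0, 0,0,0,0,0,0,0]'|grep -E "pos|ft"; done
```

```text
time_s: 16.1
position: [0.6033, 0.2305, 0.1007]
tool_rot: [[0.491, 0.871, 0.003], [0.871, -0.491, 0.001], [0.002, 0.003, -1.0]]
ft_force: [0.5, -0.4, 7.0]
grip_width: 0.0133
position: [0.6027, 0.2288, 0.1007]
ft_force: [0.5, 0.7, 6.8]
position: [0.6021, 0.2274, 0.1007]
ft_force: [1.6, 2.4, 6.0]
position: [0.6014, 0.2256, 0.1007]
ft_force: [0.5, 4.1, 5.7]
```

```bash
for i in 1 2 3; do python3 -m crank '[0,0,0,-0.0007,-0.0019,0,0, 0,0,0,0,0,0,0]'|grep -E "pos|ft"; done
```

```text
position: [0.6007, 0.2237, 0.1007]
ft_force: [0.8, 4.2, 6.7]
position: [0.5999, 0.2219, 0.1007]
ft_force: [0.8, 3.3, 6.6]
position: [0.5998, 0.2216, 0.1007]
ft_force: [4.7, 12.1, 3.7]
```

```bash
python3 -m crank '[0,0,0,-0.0004,-0.0011,0,0, 0,0,0,0,0,0,0]' 80|grep -E "pos|ft"; python3 -m crank '[0,0,-0.1,0,0,0,0, 0,0,-0.13,0,0,0,0, 0,0,-0.13,0,0,0,0, 0,0,-0.13,0,0,0,0, 0,0,-0.13,0,0,0,0, 0,0,-0.13,0,0,0,0, 0,0,-0.13,0,0,0,0, 0,0,-0.13,0,0,0,0, 0,0,-0.13,0,0,0,0, 0,0,-0.13,0,0,0,0, 0,0,-0.08,0,0,0,0, 0,0,0,0,0,0,0, 0,0,0,0,0,0,0]';python3 -c "
from rig import *
o=observe();print(o['position'],o['wrist_torque'],o['ft_force'])"
```

```text
position: [0.5997, 0.2215, 0.1008]
ft_force: [6.2, 17.4, 2.0]
time_s: 18.8
position: [0.601, 0.222, 0.1009]
tool_rot: [[0.958, -0.288, 0.011], [-0.288, -0.958, 0.008], [0.008, -0.011, -1.0]]
ft_force: [13.1, 20.4, 0.5]
grip_width: 0.0132
[0.60101868 0.22202982 0.10093833] [ 3.05340317 -1.75254211 -0.05442582] [13.0943614  20.41437494  0.50942157]
```

```bash
python3 -m crank '[0,0,0,0,0,0,30, 0,0,0,0,0,0,70, 0,0,0,0,0,0,100, 0,0,0,0,0,0,100, 0,0,0,0,0,0.03,100, 0,0,0,0,0,0.03,100, 0,0,0,0,0,0.03,100, 0,0,0,0,0,0.03,100, 0,0,0,0,0,0.03,100, 0,0,0,0,0,0,100]'
python3 - <<'E'
from h import *
b=grab('wrist','w5.png');a=grab('scene','s5.png');c=grab('side','d5.png')
o=np.zeros((600,800,3),np.uint8);o[:300,:400]=cv2.resize(cv2.imread('pics/w5.png')[0:300,150:550],(400,300))
o[:300,400:]=cv2.resize(cv2.imread('pics/d5.png')[270:400,190:363],(400,300))
o[300:,:400]=cv2.resize(cv2.imread('pics/s5.png')[180:300,385:545],(400,300),interpolation=2)
o[300:550,400:]=cv2.resize(cv2.imread('pics/s5.png'),(400,250),interpolation=3)
cv2.imwrite('pics/v5.png',o)
E
```

```text
time_s: 19.8
position: [0.5991, 0.2181, 0.2534]
tool_rot: [[0.957, -0.288, 0.008], [-0.288, -0.957, 0.001], [0.007, -0.003, -1.0]]
ft_force: [0.3, 0.1, -0.8]
grip_width: 0.0855
```

View pics/v5.png

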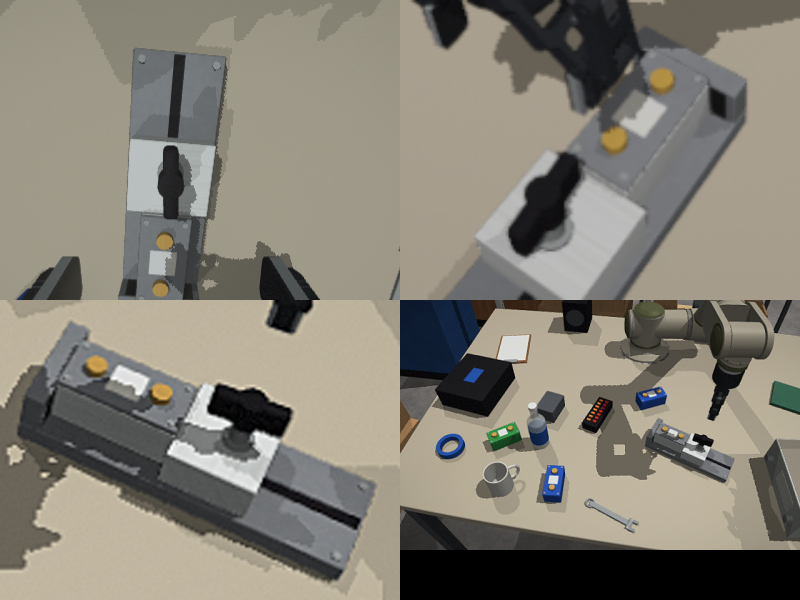

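The box sits tight between the end plate and the jaw, centred, and the bar lies within about 5° of the bed's length (about 1.48 rad). The bystanders have not moved.

```bash
python3 -c "
from rig import *
print(close_job())"
```

```text
the job is handed in; nothing more can be done
None
```

The filter box is clamped in the cradle with the jaw locked, and the job is handed in at about 20 s of the 64 s allowed.

- **Freeing and opening the jaw:** I turned the knob anticlockwise to about 0.14 rad and slid the jaw from about 0.06 m to 0.15 m.
- **Placing the box:** I stood it upright on the bed, lengthwise. The wrist image just before lowering showed it within about 1 mm of the bed's centre line.
- **Closing and locking:** I pushed the jaw until the box met the end plate, where the force rose from about 4 N to 17 N without further movement. With that push held, I turned the knob clockwise to about 1.48 rad, past the 1.15 rad needed to lock it tight.

**Last checks:** After releasing, the pictures from all three cameras show no visible gap at either end of the box, and the bar within about 5° of the bed's length. The bystanders are where they were, and the gripper is clear. I did not test the lock by pulling on the jaw.

**Disagreements:** The camera views differed by up to about 6 mm on the box and cradle positions. I averaged them and settled the rest with the wrist view and by touch. While I first held the knob, the sensor showed a side force of about 12–15 N, well under the limits; it was gone once I released the knob.

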